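# Tilt the budgie's round mirror

### The arm

A 6-joint arm with a two-finger parallel gripper is mounted at the origin on the work surface. World frame = base frame: x ahead of the robot, y to its left, z up, the work surface at z = 0. Lengths are in m, angles in rad, forces in N, time in s.
With the tool pointing down it reaches from about 0.25 to 0.8 m from the base axis. Payload 3.9 kg.
Tool frame: the origin (TCP) lies midway between the tips of the shut fingers; the grasp point (between the pads) lies 19 mm behind it (bot.pinch_z is the distance from the TCP to the grasp point, in m); z points along the fingers, y is the line along which they close (so a half turn about z gives the same grasp; the last joint's range is limited). The gripper opens to 85 mm and grips with 20 to 120 N. Pads are 22 mm wide; open, the fingers measure 114 mm over their backs; the gripper's body (76 mm by 85 mm) begins 54 mm behind the grasp point. The pads swing forward as they close: fully open they stand 13 mm farther back than shut.
Start: joints at [1.216, 0.26, -0.138, 1.173, 0, 1.571], TCP at [0.182, 0.492, 0.231] pointing down, gripper open.
Joint ranges: [-2.78, 2.78], [-0.83, 1.72], [-1.28, 1.37], [-1.9, 2.12], [-1.57, 1.48], [-3.14, 3.14]. Speed limits (rad/s): [2.57, 2.57, 3.14, 3.14, 3.14, 3.14].

### API

Orientations are given as a 3x3 rotation matrix whose columns are the frame's x, y, z axes.
In Python, from cell import state, eyes, bot gives the robot as it stands.
- The arm moves only by the tool jog_arm, never from a script. Its argument "motion" is a list that holds one entry, the list of rows, each a list of 7 numbers: the shift along the tool's x, y, z in cm, then the turn, a rotation vector about the tool's x, y, z in rad, then the gripper command: -1 is shut, 1 is fully open, values between are in proportion. In form: [[[x, y, z, ax, ay, az, gripper], ...]]. A call has 1 to 12 rows; each row is the pose to reach, as a shift and turn from the pose commanded when the call began, along the tool's axes at that moment; what a row does not reach only later rows make up. A row lasts 1/10 s, in which the tool goes at most 50 mm and 8.59 degrees, less where a joint would pass 70% of its speed; a pose out of reach is approached as far as the arm can. A call with a gripper value outside its range is refused whole. The fingers move at their own pace and stop on an object; "newtons" is the grip in N (left out, the last holds). Time passes only in rows, so rows that repeat a pose let the fingers close. It gives the time, the measured TCP pose, the force, the opening and the grip force at its end, in the units of the state.
- state(): the state, without advancing time (a new reading comes with each control period).
- eyes.camera(name): name is "side" or "top" or "wrist"; returns (picture, depth): 420x560x3 uint8, blue, green, red; 420x560 float32, m along the optical axis (not along the pixel's ray), 0 where there is no reading.
- eyes.camera_info(name): a dict with "camera_matrix" (3x3 intrinsics, pixels), "distortion" ([k1, k2, p1, p2, k3] as OpenCV has them; the pictures are not rectified), "rvec" (rotation vector, rad) and "tvec" (3), from world to camera coordinates, as OpenCV has them; the wrist camera has in their place "tool_from_camera" (4x4, takes a point from camera to tool coordinates, whose origin is the TCP and whose axes are the flange's). Camera axes: x right, y down, z forward; pixel columns grow to the right and rows downward; lengths in m; the calibration is good to about 2 mm. A picture is of the moment at which its call begins: read the wrist's pose just before it. camera_info takes no time and is no camera call.
- bot.finish_job(): hands the job in; it is judged then, once.
The state is a dict: "t": time; "joint_positions": joint angles; "qd": joint speeds; "joint_torque": joint torques, N m; "ee_pos": TCP position; "orientation": TCP orientation; "contact_force": force on the tool from outside, world axes, zero at the start; "moment": the same for the moment, N m; "finger_gap": finger opening in m; "grip_force": force on a finger pad.
Only numpy, scipy, OpenCV 4.12 (cv2) and the standard library are available. Lean on these libraries where they do the work, as an engineer would, in place of code of your own. Each camera call takes 0.05 s, during which the arm holds its last target. There are 200 camera calls.

### The job

Of the two little toy mirrors standing on the table, the round one has sagged back and shows the budgie only the ceiling. Raise it on its stiff hinge until it leans back just about 20 degrees from upright, let go and see that it stays there by itself. Leave the square mirror as it is.

Things in the scene. Friction and masses are not known exactly. Their poses are not given: they have to be found in the camera images.
- round_mirror (a joint): Lean of the round mirror: a disc 90 mm across, 8 mm thick, centred 60 mm from the hinge, silver glass in front, plain white behind. 0 is upright, positive leans back (glass turns upward), negative forward. Friction hinge: stays where it is left, moves at about 2 N at the bar. Travel -0.9 to 1.4; starts leaning back 48 to 69 degrees.
- round_stand: White plastic foot of the round mirror, 90 x 100 x 12 mm, held fast to the table. Origin: centre of its underside, z up; x horizontal, the way the glass faces when upright; y along the hinge. The hinge axis lies 45 mm above the origin, parallel to y, between two cheeks 55 mm high, its pin 56 mm long.
- round_bar (a point): Middle (on the centre line) of the round bamboo bar across the top of the round mirror, 108 mm from the hinge axis. Bar 12 mm thick, 140 mm long, parallel to stand y; its outer 25 mm at either end have no disc beneath, so an end can be pinched from above and turns between the fingers. The point turns with the mirror: z from hinge to bar, x out of the glass.
- square_bar (a point): Middle of the like bamboo bar (12 mm thick, 140 mm long) on top of the other mirror, which has a square panel, 84 x 88 mm, on a foot and friction hinge of the same kind. Leave it alone. Same axes as round_bar.
Things that resemble listed ones, but are neither listed nor needed, are in the scene too. What is shaped like the round_stand but green is not meant.

How it is judged:
By the outcome, as a careful person would: the job done as asked, in the order asked, and still so for the second after the job is handed in, with the robot touching nothing.
It also fails if it takes over 29 s, if anything falls off the work surface, if the arm or the gripper's body presses on something with over 40 N, if the wrist force passes 120 N, or if a joint passes its speed limit or range.

## Working session

There is one attempt and no reset: what is moved stays moved. The work goes in short steps, Python scripts to look and compute and a tool call to move; the robot and the scene stay as the last step left them, time stands still between calls to the robot, and variables do not carry over. Pictures are saved under pics/ and viewed, at most 10 in all, crops included, and the job is handed in when it is done.

Besides the shell and the picture viewer there is one more tool, called after ">>>" as name([rows], argument=value, ...), one row to a line, values as JSON. jog_arm: Moves the arm, as the interface text tells. Its arguments: {"type":"object","properties":{"motion":{"type":"array","items":{"type":"array","items":{"type":"array","items":{"type":"number"}}}},"newtons":{"type":"number"}},"required":["motion"]}

```bash
mkdir -p pics; ls
python3 - <<'E'
from cell import state, eyes, bot
import cv2,numpy as np
for n in ["side","top"]:
    p,d=eyes.camera(n); cv2.imwrite(f"pics/{n}0.png",p); np.save(f"pics/{n}0.npy",d)
    print(n,eyes.camera_info(n))
s=state();print(s['t'],s['ee_pos'],s['orientation'],bot.pinch_z)
E
```

```text
pics
side {'camera_matrix': array([[411.84508585,   0.        , 282.37940078],
       [  0.        , 411.84508585, 205.06091312],
       [  0.        ,   0.        ,   1.        ]]), 'distortion': array([-0.11498486,  0.        ,  0.        ,  0.        ,  0.        ]), 'rvec': array([ 0.62177878, -2.63134103,  1.16529385]), 'tvec': array([0.57601149, 0.27253497, 0.57579854])}
top {'camera_matrix': array([[507.03581581,   0.        , 277.16465536],
       [  0.        , 507.03581581, 210.12220926],
       [  0.        ,   0.        ,   1.        ]]), 'distortion': array([-0.16900362,  0.        ,  0.        ,  0.        ,  0.        ]), 'rvec': array([ 2.16601029, -2.17557644,  0.09531468]), 'tvec': array([0.01152041, 0.63235305, 0.97769978])}
0.1 [0.1821663  0.49170192 0.23053227] [[-9.37717299e-01  3.47398753e-01 -6.10506704e-04]
 [ 3.47399289e-01  9.37715727e-01 -1.71724738e-03]
 [-2.40878623e-05 -1.82238217e-03 -9.99998339e-01]] 0.0187
```

View pics/side0.png

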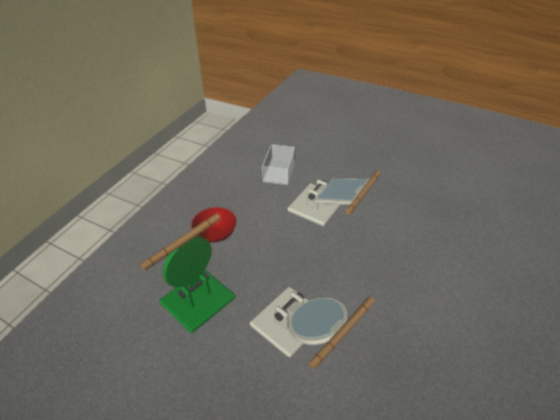

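View pics/top0.png

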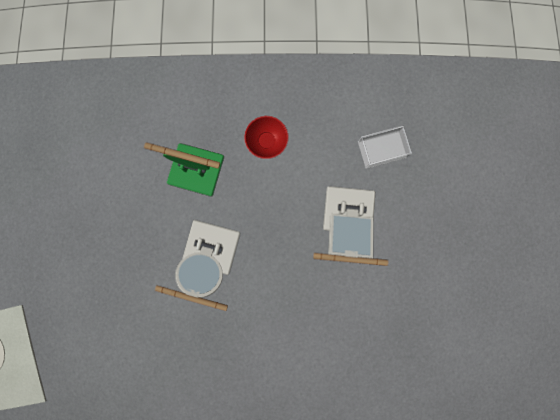

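The side view shows the round mirror's bar from (313,363) to (372,300). The top view shows it from (156,289) to (227,307), with the hinge around (208,245). I'll enlarge both.

```bash
python3 - <<'E'
import cv2,numpy as np
a=cv2.imread("pics/top0.png")[215:315,145:245]; b=cv2.imread("pics/side0.png")[280:370,245:380]
a=cv2.resize(a,None,fx=4,fy=4,interpolation=cv2.INTER_CUBIC); b=cv2.resize(b,None,fx=4,fy=4,interpolation=cv2.INTER_CUBIC)
h=max(a.shape[0],b.shape[0]);a=a[:, :400]
b=b[:,:]; out=np.zeros((760,540,3),np.uint8)
out=np.zeros((400,800,3),np.uint8); out[:400,:400]=a; b=cv2.resize(b,(400,267)); out[:267,400:]=b
cv2.imwrite("pics/crop0.png",out)
E
cat > h.py <<'E'
from cell import state, eyes, bot
import cv2,numpy as np
def cam(n):
    i=eyes.camera_info(n); R=cv2.Rodrigues(i['rvec'])[0]; return i['camera_matrix'],i['distortion'],np.c_[R,i['tvec']]
def und(n,p):
    K,D,P=cam(n); return cv2.undistortPoints(np.array(p,float).reshape(-1,1,2),K,D).reshape(-1,2)
def tri(pt,ps):
    X=cv2.triangulatePoints(cam('top')[2],cam('side')[2],und('top',pt).T,und('side',ps).T); return (X[:3]/X[3]).T
def dep(n,p,d):
    u=und(n,p); P=cam(n)[2]; z=np.array([np.median(d[int(y)-1:int(y)+2,int(x)-1:int(x)+2]) for x,y in p])
    return (np.c_[u,np.ones(len(u))]*z[:,None]-P[:,3])@P[:,:3]
E
python3 - <<'E'
from h import *
np.set_printoptions(precision=4,suppress=True)
print(tri([[156,289],[227,307],[196,242],[221,248]],[[372,300],[313,363],[301,296],[278,316]]))
d=np.load("pics/top0.npy");print(dep('top',[[166,292],[218,304],[199,275],[192,265],[204,288],[192,228],[234,234],[228,270],[187,252],[350,235],[351,260],[20,350],[267,138]],d))
d=np.load("pics/side0.npy");print(dep('side',[[366,307],[320,355],[320,320],[305,310],[330,330],[290,293],[258,322]],d))
E
```

```text
[[ 0.4594  0.2012  0.2104]
 [ 0.4704  0.1372 -0.0756]
 [ 0.5529  0.1545  0.0963]
 [ 0.5718  0.1307 -0.0097]]
[[ 0.4743  0.2166  0.0891]
 [ 0.4526  0.1188  0.0886]
 [ 0.5056  0.1575  0.0698]
 [ 0.5245  0.1713  0.0681]
 [ 0.4817  0.1461  0.0811]
 [ 0.5985  0.1818  0.0112]
 [ 0.5861  0.096   0.0128]
 [ 0.5137  0.1081  0.0113]
 [ 0.5499  0.1916  0.011 ]
 [ 0.5803 -0.1296  0.0729]
 [ 0.533  -0.1283  0.0906]
 [ 0.3393  0.5551  0.007 ]
 [ 0.7852  0.0293  0.0033]]
[[0.4474 0.122  0.089 ]
 [0.4774 0.2208 0.0898]
 [0.5015 0.1626 0.075 ]
 [0.5317 0.1479 0.0608]
 [0.4808 0.177  0.0843]
 [0.5811 0.0983 0.0123]
 [0.6024 0.1724 0.0115]]
```

View pics/crop0.png

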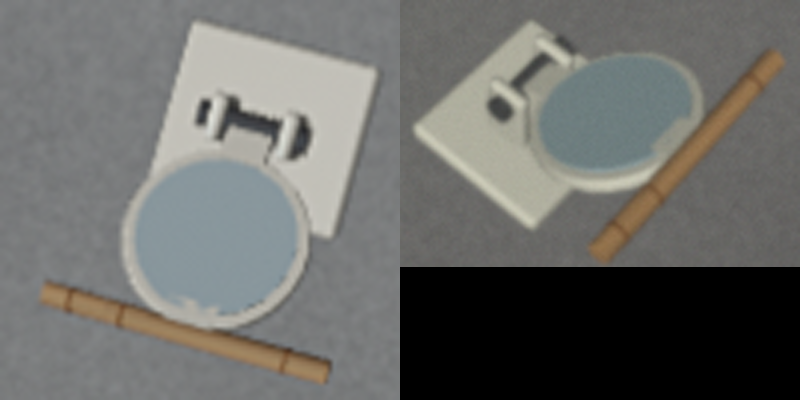

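The crops put the bar ends at top (155.2,288) and (227.5,308.2), side (312.5,365) and (371.6,300.2). The pin ends are at top (195.7,242.5) and (220.7,250). My first pairing had the side ends swapped.

Run:
```python
from h import *
np.set_printoptions(precision=4,suppress=True)
X=tri([[155.2,288],[227.5,308.2],[195.7,242.5],[220.7,250]],[[312.5,365],[371.6,300.2],[278.7,316.1],[301.4,295.2]]);print(X)
B=X[:2].mean(0);H=X[2:].mean(0);print(B,H,np.linalg.norm(X[0]-X[1]),B-H,np.linalg.norm(B-H))
# stand corners on z=.012 plane
def plane(n,p,z):
    u=und(n,p);P=cam(n)[2];c=-P[:,:3].T@P[:,3];r=np.c_[u,np.ones(len(u))]@P[:,:3];return c+r*((z-c[2])/r[:,2])[:,None]
C=plane('top',[[193,220.5],[239.5,232],[228,274.5]],.012);print(C,np.linalg.norm(np.diff(C,axis=0),axis=1))
print('centre',(C[0]+C[2])/2,'axes',(C[1]-C[2])/.09,'y',(C[0]-C[1])/.1)
print((X[0]-X[1])/np.linalg.norm(X[0]-X[1]))
# disc plane from depth
for n,(y0,y1,x0,x1) in dict(top=(262,290,188,210),side=(308,334,305,335)).items():
    d=np.load(f"pics/{n}0.npy");ys,xs=np.mgrid[y0:y1,x0:x1];p=np.c_[xs.ravel(),ys.ravel()]
    Q=dep(n,p,d);Q=Q[np.isfinite(Q).all(1)];m=np.median(Q,0);v=np.linalg.svd(Q-m)[2][2];v*=np.sign(v[2]);print(n,m,v,'lean',np.degrees(np.arcsin(v[2])),(Q-m).std(0))
```

```text
[[0.4811 0.2374 0.0881]
 [0.4443 0.1019 0.0818]
 [0.5674 0.1677 0.047 ]
 [0.5524 0.1182 0.049 ]]
[0.4627 0.1696 0.0849] [0.5599 0.143  0.048 ] 0.14052891065261602 [-0.0971  0.0267  0.037 ] 0.10730118620565185
[[0.6137 0.1797 0.012 ]
 [0.5901 0.085  0.012 ]
 [0.5047 0.1081 0.012 ]] [0.0976 0.0885]
centre [0.5592 0.1439 0.012 ] axes [ 0.9487 -0.2566  0.    ] y [0.2361 0.9474 0.    ]
[0.2622 0.964  0.0443]
top [0.5047 0.1579 0.0728] [ 0.3461 -0.1005  0.9328] lean 68.87777522045339 [0.0151 0.012  0.0057]
side [0.502  0.1639 0.0748] [ 0.3583 -0.1111  0.927 ] lean 67.96864961925488 [0.0134 0.0142 0.0058]
```

The fit agrees with the given sizes: bar 140 mm, hinge to bar 107 mm, foot 98 x 88 mm. The stand yaw is -15° and the lean about 68.5°. I'll go above the bar's +y end.

>>> jog_arm([
  [[-4, -1.6, 0, 0, 0, 0.14, 0.3], [-8, -3.2, 1, 0, 0, 0.28, 0.3], [-12, -4.8, 2, 0, 0, 0.42, 0.3], [-16, -6.4, 3, 0, 0, 0.56, 0.3], [-20, -8, 4, 0, 0, 0.7, 0.3], [-24, -9.6, 5, 0, 0, 0.84, 0.3], [-28, -11.2, 6, 0, 0, 0.98, 0.3], [-32, -12.8, 7, 0, 0, 1.12, 0.3], [-36.94, -14.7, 8, 0, 0, 1.27, 0.3], [-36.94, -14.7, 8, 0, 0, 1.4, 0.3], [-36.94, -14.7, 8, 0, 0, 1.478, 0.3], [-36.94, -14.7, 8, 0, 0, 1.478, 0.3]],
], newtons=30)

```text
t: 1.3
ee_pos: [0.4776, 0.2253, 0.1506]
orientation: [[0.26, 0.966, -0.001], [0.966, -0.26, -0.001], [-0.001, -0.001, -1.0]]
contact_force: [-0.7, 0.3, -0.1]
finger_gap: 0.0559
grip_force: 0.0
```

Run:
```python
from h import *
np.set_printoptions(precision=4,suppress=True)
s=state();print(s['t'],s['ee_pos'],s['orientation'],s['qd'],s['finger_gap'],s['contact_force'])
p,d=eyes.camera('wrist');cv2.imwrite('pics/w1.png',p)
R=s['orientation'];T=np.eye(4);T[:3,:3]=R;T[:3,3]=s['ee_pos']
i=eyes.camera_info('wrist');M=np.linalg.inv(T@i['tool_from_camera'])
B=np.array([.4625,.1695,.0846]);uy=np.array([.2588,.9659,0])
print(cv2.projectPoints(np.array([B+.07*uy,B+.058*uy,B]),cv2.Rodrigues(M[:3,:3])[0],M[:3,3],i['camera_matrix'],i['distortion'])[0].reshape(-1,2))
```

```text
1.3 [0.4776 0.2253 0.1506] [[ 0.2601  0.9656 -0.0014]
 [ 0.9656 -0.2601 -0.0006]
 [-0.0009 -0.0012 -1.    ]] [ 0.0207 -0.0104 -0.0021  0.0007 -0.0013 -0.0572] 0.05586208271984072 [-0.6751  0.322  -0.1438]
[[280.8339 209.3852]
 [280.8724 227.0205]
 [281.041  304.3363]]
```

View pics/w1.png

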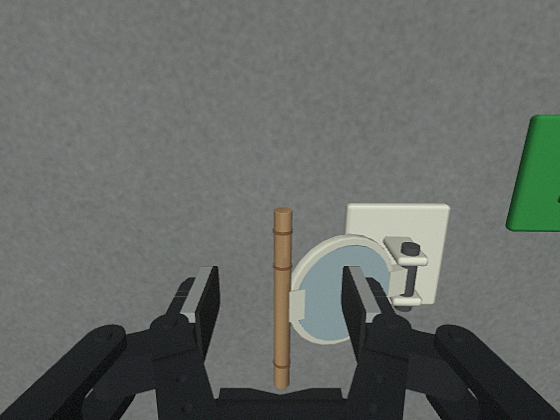

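The bar end shows at (283,208) against a predicted (281,209), about 1 mm off along tool +y. I'll descend and pinch.

>>> jog_arm([
  [[0, 0.1, 3, 0, 0, 0, 0.3], [0, 0.1, 6, 0, 0, 0, 0.3], [0, 0.1, 8.6, 0, 0, 0, 0.1], [0, 0.1, 8.6, 0, 0, 0, -0.4], [0, 0.1, 8.6, 0, 0, 0, -0.8], [0, 0.1, 8.6, 0, 0, 0, -0.9], [0, 0.1, 8.6, 0, 0, 0, -1], [0, 0.1, 8.6, 0, 0, 0, -1], [0, 0.1, 8.6, 0, 0, 0, -1]],
], newtons=30)

```text
t: 2.25
ee_pos: [0.4794, 0.2263, 0.0664]
orientation: [[0.259, 0.966, 0.002], [0.966, -0.259, 0.001], [0.002, 0.001, -1.0]]
contact_force: [0.5, 0.8, 1.1]
finger_gap: 0.0109
grip_force: 29.6
```

>>> jog_arm([
  [[0, 0.3, -0.69, 0, 0, 0, -1], [0, 0.7, -1.44, 0, 0, 0, -1], [0, 1.1, -2.08, 0, 0, 0, -1], [0, 1.54, -2.69, 0, 0, 0, -1], [0, 2.02, -3.27, 0, 0, 0, -1], [0, 2.55, -3.81, 0, 0, 0, -1], [0, 3.11, -4.31, 0, 0, 0, -1], [0, 3.7, -4.78, 0, 0, 0, -1], [0, 4.33, -5.2, 0, 0, 0, -1], [0, 4.98, -5.58, 0, 0, 0, -1], [0, 5.66, -5.91, 0, 0, 0, -1], [0, 6.0, -6.05, 0, 0, 0, -1]],
])

```text
t: 3.45
ee_pos: [0.5347, 0.2112, 0.1286]
orientation: [[0.258, 0.966, -0.003], [0.966, -0.258, 0.003], [0.002, -0.004, -1.0]]
contact_force: [-10.3, 4.1, 13.8]
finger_gap: 0.0107
grip_force: 30.2
```

>>> jog_arm([
  [[0, 0.36, -0.14, 0, 0, 0, -1], [0, 0.36, -0.14, 0, 0, 0, -1], [0, 0.36, -0.14, 0, 0, 0, -1], [0, 0.36, -0.14, 0, 0, 0, -1]],
])

```text
t: 3.85
ee_pos: [0.5391, 0.21, 0.1302]
orientation: [[0.259, 0.966, -0.001], [0.966, -0.259, 0.002], [0.002, -0.001, -1.0]]
contact_force: [-8.1, 2.3, 13.3]
finger_gap: 0.0109
grip_force: 30.3
```

```bash
cat >> h.py <<'E'
def bar(pt,ps):
    X=tri(pt,ps);B=X.mean(0);H=np.array([.5595,.1435,.045]);ux=np.array([.9659,-.2588,0])
    v=B-H;print(X,B,np.linalg.norm(X[0]-X[1]),'lean',np.degrees(np.arctan2(-v@ux,v[2])),np.linalg.norm(v))
E
python3 - <<'E'
from h import *
s=state();print(s['t'],s['ee_pos'],s['contact_force'],s['moment'])
a=eyes.camera('top')[0][195:295,155:255];b=eyes.camera('side')[0][220:340,230:350]
cv2.imwrite('pics/c2.png',np.hstack([cv2.resize(a,(400,400),interpolation=2),cv2.resize(b,(400,400),interpolation=2)]))
E
```

```text
3.85 [0.53911625 0.20999545 0.13015179] [-8.11927659  2.32912496 13.28241421] [ 0.50462222  1.679262   -0.13094241]
```

View pics/c2.png

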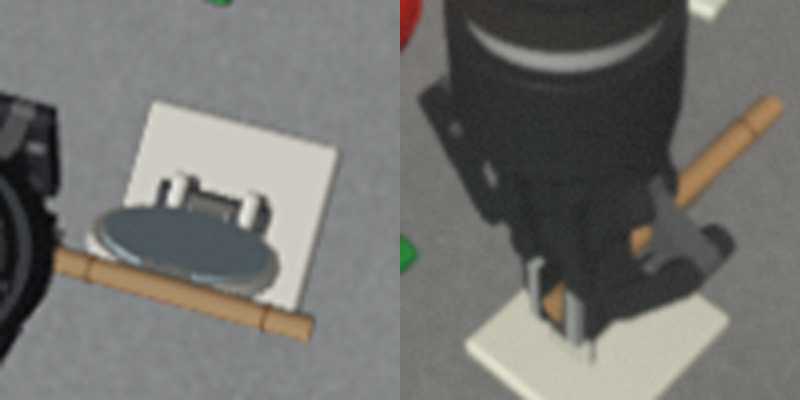

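The bar is still held and the mirror is almost upright, with the free end at top crop (312,328). I'll release, rise clear and measure.

>>> jog_arm([
  [[0, 0, 0, 0, 0, 0, -0.6], [0, 0, 0, 0, 0, 0, -0.4], [0, 0, 0, 0, 0, 0, 0.1], [0, 0, 0, 0, 0, 0, 0.1], [0, 0, -2.5, 0, 0, 0, 0.1], [0, 0, -5, 0, 0, 0, 0.1], [0, 0, -8, 0, 0, 0, 0.1], [5, -4, -8, 0, 0, 0, 0.1], [9, -8, -8, 0, 0, 0, 0.1], [13, -12, -8, 0, 0, 0, 0.1], [13, -12, -8, 0, 0, 0, 0.1]],
])

```text
t: 5.05
ee_pos: [0.4562, 0.3687, 0.2071]
orientation: [[0.257, 0.966, -0.0], [0.966, -0.257, 0.001], [0.001, -0.0, -1.0]]
contact_force: [-0.1, -0.8, 0.4]
finger_gap: 0.0468
grip_force: 0.0
```

Run:
```python
from h import *
s=state();print(s['t'],s['ee_pos'],s['contact_force'])
p,d=eyes.camera('top');q,e=eyes.camera('side');np.save('pics/t3.npy',d);np.save('pics/s3.npy',e)
a=p[195:295,145:245];b=q[220:340,230:350]
cv2.imwrite('pics/c3.png',np.hstack([cv2.resize(a,(400,400),interpolation=2),cv2.resize(b,(400,400),interpolation=2)]))
```

```text
5.05 [0.4562334  0.36867869 0.20707949] [-0.05245382 -0.81170689  0.39035423]
```

View pics/c3.png

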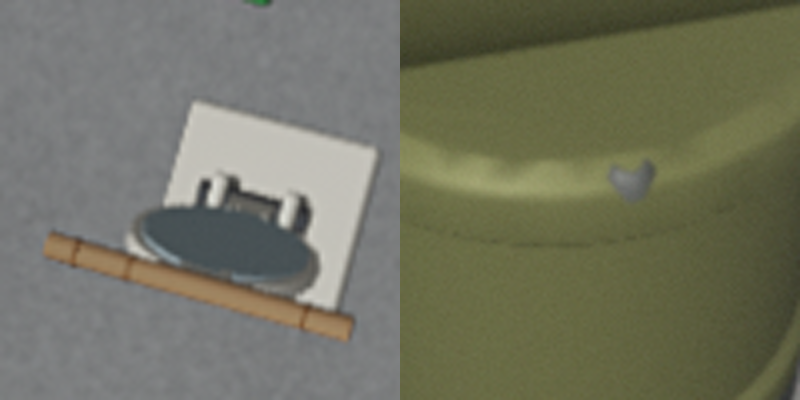

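The top crop shows the mirror standing alone, bar ends at (45,243) and (350,328). The arm hides it from the side camera, so I'll retract to the starting area.

>>> jog_arm([
  [[1, -4, 0, 0, 0, 0, 0.1], [2, -8, 0, 0, 0, 0, 0.1], [3, -12, 0, 0, 0, 0, 0.1], [4, -16, 0, 0, 0, 0, 0.1], [5, -20, 0, 0, 0, 0, 0.1], [6, -24, 0, 0, 0, 0, 0.1], [7, -28, 0, 0, 0, 0, 0.1], [7, -28, 0, 0, 0, 0, 0.1], [7, -28, 0, 0, 0, 0, 0.1]],
])

```text
t: 6.05
ee_pos: [0.2056, 0.506, 0.207]
orientation: [[0.258, 0.966, 0.001], [0.966, -0.258, -0.001], [-0.001, 0.001, -1.0]]
contact_force: [0.5, -0.1, -0.1]
finger_gap: 0.0467
grip_force: 0.0
```

Run:
```python
from h import *
np.set_printoptions(precision=4,suppress=True)
s=state();print(s['t'],s['ee_pos'],s['contact_force'])
p,d=eyes.camera('top');q,e=eyes.camera('side');np.save('pics/t4.npy',d);np.save('pics/s4.npy',e)
a=p[195:295,145:245];b=q[220:340,230:350]
cv2.imwrite('pics/c4.png',np.hstack([cv2.resize(a,(400,400),interpolation=2),cv2.resize(b,(400,400),interpolation=2)]))
# disc plane from top depth: crop region around (225,245)/4
ys,xs=np.mgrid[250:262,190:214];Q=dep('top',np.c_[xs.ravel(),ys.ravel()],d);Q=Q[(Q[:,2]>.06)]
m=np.median(Q,0);v=np.linalg.svd(Q-m)[2][2];v*=np.sign(v[2]);print(m,v,'lean',np.degrees(np.arcsin(v[2])),len(Q))
# ray + radius
u=und('top',[[194.4,266.4]]);P=cam('top')[2];c=-P[:,:3].T@P[:,3];r=(np.c_[u,[1]]@P[:,:3])[0]
H=np.array([.5595,.1435,.045]);ux=np.array([.9659,-.2588,0])
from scipy.optimize import brentq
def f(t):
    z=H[2]+.108*np.cos(t);X=c+r*(z-c[2])/r[2];return (X-H)@ux+.108*np.sin(t)
print('ray lean',np.degrees(brentq(f,-.3,1)))
```

```text
6.05 [0.2056 0.506  0.207 ] [ 0.4689 -0.094  -0.1472]
[0.5424 0.1467 0.109 ] [ 0.9017 -0.2391  0.3602] lean 21.111099799911646 288
ray lean 20.400094434603957
```

View pics/c4.png

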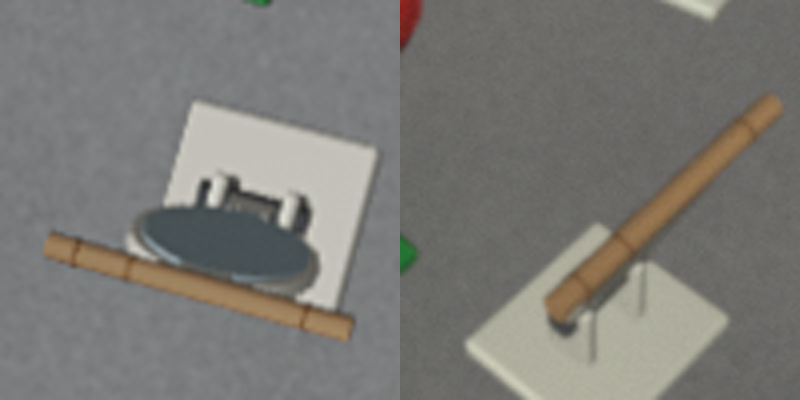

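The bar now runs from side crop (557,310) to (772,103), and the top view hasn't changed since release, so it holds. The lean reads 20.4° to 21.1°. I'll cross-check by triangulation and hand in if it agrees.

Run:
```python
from h import *
np.set_printoptions(precision=4,suppress=True)
pt=np.array([[156.25,255.75],[232.5,277]]);ps=np.array([[277.1,313],[341.6,250.9]])
bar(pt,ps)
X=tri(pt,ps);v=X.mean(0)-[.5595,.1435,.045];l=np.degrees(np.arctan2(-v@[.9659,-.2588,0],v[2]))
if 18.5<l<22: print(bot.finish_job())
```

```text
[[0.5407 0.221  0.1471]
 [0.5046 0.0863 0.1466]] [0.5227 0.1537 0.1468] 0.1394564506563758 lean 20.558587106551887 0.10876778231534412
the job is handed in; nothing more can be done
None
```

The round mirror now leans back about 20.5° (three measurements gave 20.4° to 21.1°) and stayed there by itself after release; the square mirror was not touched, and the job was handed in after about 6 s of robot time.

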